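# Load glass columns into a carrier and hang it on the sprung jib hook to dry

## Robot

A 6-joint arm with a two-finger parallel gripper is mounted at the origin on the work surface. World frame = base frame: x ahead of the robot, y to its left, z up, the work surface at z = 0. Lengths are in m, angles in degrees, forces in N, time in s.
With the tool pointing down it reaches from about 0.25 to 0.725 m from the base axis. Payload 9.7 kg.
Tool frame: the origin (TCP) lies at the very end of the fingers, on their centre line; the grasp point (between the pads) lies 19 mm behind it; y points along the fingers, x is the direction in which the jaws open and shut, and the axes are right-handed (so a half turn about y gives the same grasp; the last joint's range is limited). The gripper opens to 85 mm and grips with 20 to 120 N. Pads are 22 mm wide; open, the fingers measure 114 mm over their backs; the gripper's body (76 mm by 85 mm) begins 54 mm behind the grasp point. The pads swing forward as they close: fully open they stand 13 mm farther back than shut.
Start: joints at [69.442, 4.979, 10.078, 95.1, 0, 90], TCP at [0.193, 0.515, 0.231] pointing down, gripper open.
Joint ranges: [-179.16, 179.16], [-48.56, 103.87], [-65.8, 70.77], [-126.05, 130.52], [-82.76, 87.17], [-180, 180]. Speed limits (degrees/s): [127.2, 127.2, 147.25, 180, 180, 180].

## Interface

Orientations are given as [roll, pitch, yaw] about the fixed x, y, z axes, in that order (R = Rz(yaw) Ry(pitch) Rx(roll)).
In Python, from workcell import bot gives the robot as it stands.
- The arm moves only by the shell command python3 -m jog 'ROWS' [FORCE]. ROWS is JSON, a list of rows, each a list of 7 numbers: the closure, from 0 (fully open) to 1 (shut), then the shift along the world's x, y, z in units of 25 mm (1.0 is 25 mm), then the turn, a rotation vector about the world's x, y, z in units of 5 degrees (1.0 is 5 degrees). A call has 1 to 5 rows; each row is the pose to reach, as a shift and turn from the pose commanded when the call began; what a row does not reach only later rows make up. A row lasts 1/10 s, in which the tool goes at most 50 mm and 8.59 degrees, less where a joint would pass 70% of its speed; a pose out of reach is approached as far as the arm can. A call with a gripper value outside its range is refused whole. The fingers move at their own pace and stop on an object; FORCE is the grip in N (left out, the last holds). Time passes only in rows, so rows that repeat a pose let the fingers close. It gives the time, the measured TCP pose, the force and the opening at its end, in the units of the state.
- bot.get_obs(): the state, without advancing time (a new reading comes with each control period).
- bot.camera(name): name is "side" or "top"; returns (picture, depth): 420x560x3 uint8, red, green, blue; 420x560 float32, m along the optical axis (not along the pixel's ray), 0 where there is no reading.
- bot.camera_model(name): a dict with "fx", "fy", "cx", "cy" (pixels), "rvec" (rotation vector, rad) and "tvec" (3), from world to camera coordinates, as OpenCV has them. Camera axes: x right, y down, z forward; pixel columns grow to the right and rows downward; lengths in m; the calibration is good to about 2 mm. A picture is of the moment at which its call begins. camera_model takes no time and is no camera call.
- bot.job_done(): hands the job in, once; it reports no verdict.
Trained networks look in the newest picture that a camera, given by its name, has taken for a name from the list of things; names that differ only in an ending like _2 or _b are one class to them, and where a whole thing is asked for, a point or a joint stands for the part that bears it (a point fixed in the world has none). Each returns a list of dicts, best first, with "conf" (0 to 1); they miss things now and then, are a little off and sometimes report something else, mostly with a low value. They report only what shows in the picture. A call takes as long as a camera call.
- bot.regions_of(camera, label): "pixels" (420x560 bool, what is visible of it) and "point" ([row, column] in pixels, amid what is visible of it).
The state is a dict: "time": time; "q": joint angles; "qd": joint speeds; "joint_efforts": joint torques, N m; "ee_pos": TCP position; "tcp_rot": TCP orientation; "wrist_force": force on the tool from outside, world axes, zero at the start; "torque": the same for the moment, N m; "opening": finger opening in m.
Only numpy, scipy, OpenCV 4.12 (cv2) and the standard library are available. Lean on these libraries where they do the work, as an engineer would, in place of code of your own. Each camera call takes 0.05 s, during which the arm holds its last target. There are 200 camera calls.

## Task

Lay every loose glass column into a cradle of the grey carrier standing on the bench, gripping the glass gently (a grip of 40 N cracks it) and sharing the columns between both sides of the steel bail so that the carrier will hang level. Then pull the sprung jib hook down, swing it under the bail and let it rise so that the carrier hangs from it clear of the bench (the carrier may be moved to where the hook meets its bail). Once it hangs, press the button on the blower fully down to start the drying, and leave the bottle, the beaker and the spanner where they are.

Things in the scene. Friction and masses are not known exactly. Their poses are not given: they have to be found in the camera images.
- column0_mid (a point): Glass column lying on the bench: clear tube, 20 mm diameter, 86 mm of bare glass between hexagonal black end fittings 28 mm over flats and 22 mm long; 130 mm long in all, along its x; 55 to 85 g. The point is its centre, 14 mm above what it lies on. Cracks if the fingers squeeze it with over 40 N each. Two to four columns are there in a run; the others are absent (None).
- column1_mid (a point): Another such glass column: same shape, size, centre point and axes as column0_mid; may be absent (None).
- column2_mid (a point): Another such glass column: same shape, size, centre point and axes as column0_mid; may be absent (None).
- column3_mid (a point): Another such glass column: same shape, size, centre point and axes as column0_mid; may be absent (None).
- carrier: Grey plastic column carrier, loose, 0.4 kg: tray 152 mm (x) by 298 mm (y), floor 5 mm thick, 18 mm walls on the floor at both x ends, 142 mm apart inside. Origin: centre of its underside, z up. A bail of round steel bar stands upright along its centre line (y = 0). Four cradles lie along x, two each side of the bail, see the cradle points.
- cradle0 (a point): Centre of the column lying in this cradle, fixed on the carrier at y = -122 mm, 19 mm above its underside, axes as the carrier's. The cradle runs along x, 38 mm wide between ribs 12 mm high and 8 mm thick, which stand only at the ends (x 51 to 71 mm either way), so the middle is free for fingers. The floor is 14 mm below this point.
- cradle1 (a point): Centre of the column lying in this cradle, fixed on the carrier at y = -76 mm, 19 mm above its underside, axes as the carrier's. Built as cradle0.
- cradle2 (a point): Centre of the column lying in this cradle, fixed on the carrier at y = 76 mm, 19 mm above its underside, axes as the carrier's. Built as cradle0.
- cradle3 (a point): Centre of the column lying in this cradle, fixed on the carrier at y = 122 mm, 19 mm above its underside, axes as the carrier's. Built as cradle0.
- bail_top (a point): Middle of the top of the bail, on the bar's axis, 130 mm above the carrier's underside. The top is a straight bar, 10 mm diameter, 28 mm long along the carrier's x; from its ends the legs slope down to x = +-45 mm at 40 mm height. It can be gripped across (along the carrier's y) to lift and move the carrier.
- mast_foot (a point): Fixed steel mast on which the jib turns: this point is on its axis at the bench; round foot 90 mm across and 12 mm high, post 22 mm in diameter, 357 mm high.
- jib_swing (a joint): Swing of the jib arm about the mast, rad: at 0 the arm points from the mast to -x (towards the robot), positive swings its end to -y; limits +-1.4. Light friction, it stays where it is left. It starts parked at 1.05 to 1.3.
- hook_slide (a joint): How far the jib arm with its hook has been pulled down the mast, m: 0 = fully up (rest), 0.125 = lowest. A spring pulls it up with about 10 N at the top and 12 N at the bottom, damped at about 40 N per m/s; it retracts fully when let go, and lifts the loaded carrier.
- knob_mid (a point): Centre of the upright round black knob on the end of the jib arm, right above the hook, 150 mm from the mast axis: 26 mm diameter, 46 mm high, standing on the arm (16 mm thick, 20 mm wide). 296 mm above the bench when the hook is fully up. Grip it from above to pull the hook down and swing it. The arm runs along this point's x.
- hook_seat (a point): Where a hung bar's axis lies in the hook, 108 mm below knob_mid. J of 8 mm wire across the arm (sides for swing 0): stem 14 mm to the -y side, bottom 13 mm below this point, tip 18 mm to the +y side, ending 23 mm above it. So the hook goes under a bar from the bar's -y side towards +y with its tip below the bar, then is let up. Arm's underside 69 mm above.
- start_top (a point): Centre of the top of the round dark push button, 30 mm in diameter, on top of the white blower box (130 mm in x, 90 mm in y, 70 mm high, fixed).
- start (a joint): Travel of the blower's button, m: 0 = up, 0.007 = fully down (5 N); it springs back.
- solvent: Bystander: glass bottle with a blue cap, 72 mm across, 170 mm high; origin at the centre of its underside. Leave alone.
- beaker: Bystander: glass beaker, 68 mm across, 85 mm high; origin at the centre of its underside. Leave alone.
- spanner: Bystander: spanner, 130 mm long, lying flat along its x. Leave alone.

How it is judged (in metres and radians):
On the way, in this order (a step that is already met when the one before it is completed fails the run):
1. every column lies in a cradle of the carrier while it still stands on the bench (x of column0_mid in the frame of carrier between -0.02 and 0.02 m and z of column0_mid in the frame of carrier between 0.01 and 0.027 m and (y of column0_mid in the frame of carrier between 0.058 and 0.141 m or y of column0_mid in the frame of carrier between -0.141 and -0.058 m) and x of column1_mid in the frame of carrier between -0.02 and 0.02 m and z of column1_mid in the frame of carrier between 0.01 and 0.027 m and (y of column1_mid in the frame of carrier between 0.058 and 0.141 m or y of column1_mid in the frame of carrier between -0.141 and -0.058 m) and x of column2_mid in the frame of carrier between -0.02 and 0.02 m and z of column2_mid in the frame of carrier between 0.01 and 0.027 m and (y of column2_mid in the frame of carrier between 0.058 and 0.141 m or y of column2_mid in the frame of carrier between -0.141 and -0.058 m) and x of column3_mid in the frame of carrier between -0.02 and 0.02 m and z of column3_mid in the frame of carrier between 0.01 and 0.027 m and (y of column3_mid in the frame of carrier between 0.058 and 0.141 m or y of column3_mid in the frame of carrier between -0.141 and -0.058 m) and height (world z) of carrier below 0.01 m), for 0.2 s.
2. the carrier hangs on the hook, clear of the bench and not held by the fingers (distance between hook_seat and bail_top below 0.025 m and height (world z) of carrier above 0.035 m and contact force between the fingers and carrier below 0.5 N), for 0.3 s.
3. the blower's button is pressed down (value of joint start above 0.005 m), for 0.05 s.
At the end, for the whole second after the job is handed in: The carrier hangs on the hook by its bail (bail top within 25 mm of the hook's seat), its underside more than 35 mm above the bench, level within 0.2 rad and no longer swinging about (under 100 mm/s); every column that is present lies down in one of its four cradles; the button has been let go (x of column0_mid in the frame of carrier between -0.02 and 0.02 m and z of column0_mid in the frame of carrier between 0.01 and 0.027 m and (y of column0_mid in the frame of carrier between 0.058 and 0.141 m or y of column0_mid in the frame of carrier between -0.141 and -0.058 m) and x of column1_mid in the frame of carrier between -0.02 and 0.02 m and z of column1_mid in the frame of carrier between 0.01 and 0.027 m and (y of column1_mid in the frame of carrier between 0.058 and 0.141 m or y of column1_mid in the frame of carrier between -0.141 and -0.058 m) and x of column2_mid in the frame of carrier between -0.02 and 0.02 m and z of column2_mid in the frame of carrier between 0.01 and 0.027 m and (y of column2_mid in the frame of carrier between 0.058 and 0.141 m or y of column2_mid in the frame of carrier between -0.141 and -0.058 m) and x of column3_mid in the frame of carrier between -0.02 and 0.02 m and z of column3_mid in the frame of carrier between 0.01 and 0.027 m and (y of column3_mid in the frame of carrier between 0.058 and 0.141 m or y of column3_mid in the frame of carrier between -0.141 and -0.058 m) and distance between hook_seat and bail_top below 0.025 m and height (world z) of carrier above 0.035 m and angle between carrier's own z axis and vertical below 0.2 rad and linear speed of carrier below 0.1 m/s and value of joint start below 0.003 m); the robot touches nothing.
It fails at once if a glass column is squeezed by the fingers with more than 40 N a finger (80 N over both) (contact force between the fingers and column0 above 80 N or contact force between the fingers and column1 above 80 N or contact force between the fingers and column2 above 80 N or contact force between the fingers and column3 above 80 N).
It fails at once if the bottle, the beaker or the spanner is disturbed (moved over 40 mm) (distance of any of solvent, beaker, spanner from where it was at the start of the episode above 0.04 m).
Of column0, column1, column2, column3 only 2 to 4 are there at a start; the rules pass over those that are not, and their reading is None.
At some moment in a run one of column0, column1, column2, column3 may be knocked a few centimetres aside while the robot is not near it.
Once in a run the grip may slacken for a moment while it holds something.
It also fails if it takes over 210 s, if anything falls off the work surface, if the arm or the gripper's body presses on something with over 40 N, if the wrist force passes 120 N, or if a joint passes its speed limit or range.

## Working session

There is one attempt and no reset: what is moved stays moved. The work goes in short steps, Python scripts to look and compute and a shell command to move; the robot and the scene stay as the last step left them, time stands still between calls to the robot, and variables do not carry over. Pictures are saved under pics/ and viewed, about 12 in all and at most 16, crops included, and the job is handed in when it is done.

```bash
ls; mkdir -p pics; cat > h.py <<'E'
import numpy as np, cv2
from workcell import bot
def model(c):
    m=bot.camera_model(c); R=cv2.Rodrigues(np.array(m["rvec"],float))[0]
    return m,R,np.array(m["tvec"],float)
def cloud(c,depth):
    m,R,t=model(c); v,u=np.mgrid[:420,:560]
    P=np.stack([(u-m["cx"])/m["fx"]*depth,(v-m["cy"])/m["fy"]*depth,depth],-1)
    W=(P-t)@R; W[depth<=0]=np.nan
    return W
def onplane(c,row,col,z):
    m,R,t=model(c); d=R.T@np.array([(col-m["cx"])/m["fx"],(row-m["cy"])/m["fy"],1]); o=-R.T@t
    return o+d*(z-o[2])/d[2]
def proj(c,p):
    m,R,t=model(c); q=R@np.array(p)+t
    return np.array([m["fy"]*q[1]/q[2]+m["cy"],m["fx"]*q[0]/q[2]+m["cx"]])
def save(n,im,s=1): 
    cv2.imwrite("pics/"+n+".png",cv2.resize(im[...,::-1],None,fx=s,fy=s,interpolation=cv2.INTER_CUBIC))
E
python3 - <<'E'
from h import *
for c in("top","side"):
    im,d=bot.camera(c); save(c+"0",im,1.4); np.save(c+"d.npy",d)
    m,R,t=model(c); print(c,"cam at",-R.T@t,m["fx"],"axis",R[2])
    for n in ("column0_mid","carrier","bail_top","knob_mid","start_top","mast_foot","hook_seat","jib_swing","solvent","beaker","spanner"):
        for r in bot.regions_of(c,n)[:5]:
            W=cloud(c,d)[r["pixels"]]; W=W[~np.isnan(W[:,0])]
            if len(W): print(c,n,round(r["conf"],2),r["pixels"].sum(),np.round(r["point"]),W.min(0).round(3),np.median(W,0).round(3),W.max(0).round(3))
print(bot.get_obs())
E
```

```text
pics
top cam at [ 0.48159242 -0.01906436  1.40296785] 447.6081056265676 axis [ 0.07983029 -0.02132229 -0.9965804 ]
top column0_mid 0.84 299 [206. 206.] [ 0.536  0.153 -0.006] [0.598 0.177 0.024] [0.66  0.208 0.034]
top carrier 0.81 4797 [239. 300.] [ 0.408 -0.27  -0.005] [ 0.497 -0.11   0.006] [0.585 0.044 0.141]
top bail_top 0.89 4756 [240. 296.] [ 0.408 -0.266 -0.005] [ 0.495 -0.108  0.006] [0.583 0.044 0.141]
top knob_mid 0.8 697 [184. 340.] [ 0.581 -0.338 -0.005] [ 0.631 -0.196  0.274] [ 0.689 -0.101  0.341]
top mast_foot 0.97 1479 [182. 312.] [ 0.586 -0.308 -0.007] [ 0.654 -0.137  0.27 ] [ 0.759 -0.079  0.362]
top hook_seat 0.64 595 [187. 340.] [ 0.586 -0.305 -0.002] [ 0.63  -0.194  0.275] [ 0.677 -0.101  0.324]
top jib_swing 0.64 4758 [239. 298.] [ 0.405 -0.263 -0.005] [ 0.497 -0.109  0.006] [0.585 0.041 0.141]
top jib_swing 0.63 691 [185. 336.] [ 0.584 -0.265 -0.005] [ 0.633 -0.191  0.274] [ 0.698 -0.101  0.341]
top solvent 0.85 576 [157. 240.] [0.701 0.032 0.009] [0.726 0.064 0.118] [0.772 0.103 0.178]
top beaker 0.69 463 [163. 195.] [ 0.696  0.18  -0.003] [0.737 0.22  0.037]
[... 2297 characters left out ...]
4 -0.003] [ 0.626 -0.198  0.275] [ 0.688 -0.055  0.324]
{'time': 1.2, 'q': array([6.94406610e+01, 4.97973013e+00, 1.00788319e+01, 9.50997155e+01,
       1.77731641e-03, 9.00005494e+01]), 'qd': array([ 0.05596567,  0.03344519, -0.06161631, -0.07436498, -0.06002726,
        0.03833863]), 'joint_efforts': array([-5.27480424e-04, -5.20099282e+01,  4.64859331e+01,  1.74442826e-03,
       -3.80102563e-05, -4.25381927e-05]), 'ee_pos': array([0.19313914, 0.51497284, 0.23128171]), 'tcp_rot': array([-8.99982227e+01,  6.13721609e-04,  6.94401116e+01]), 'wrist_force': array([-0.72635965, -0.14096572,  0.39147416]), 'torque': array([ 0.00267269, -0.00282572,  0.00302768]), 'opening': 0.08544911948931118}
```

View pics/top0.png

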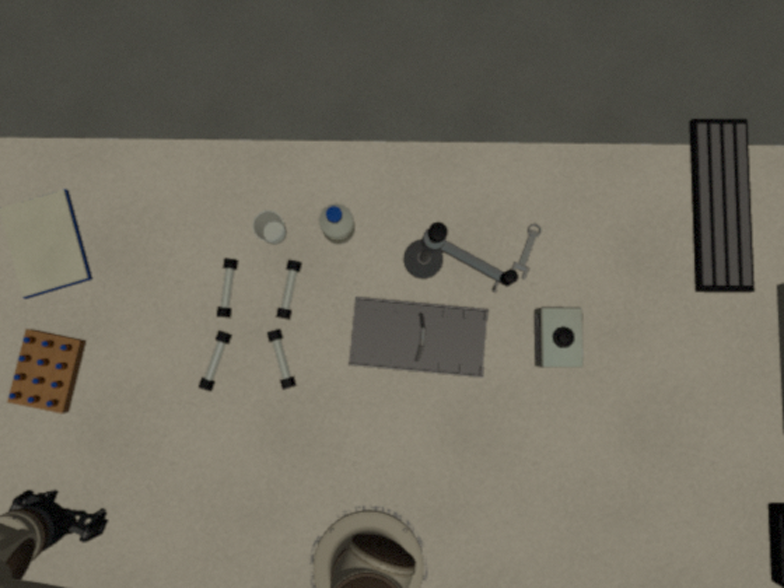

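View pics/side0.png

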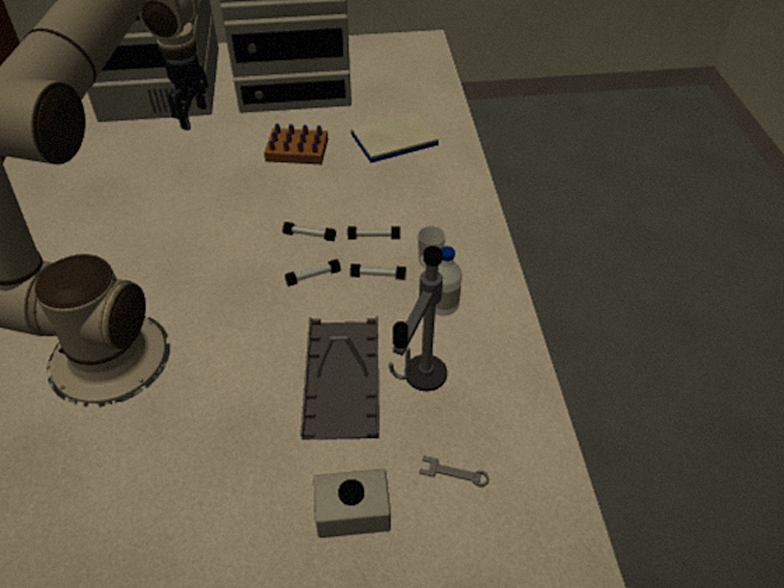

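Top view (at 1.4x): four columns near (287,290), (227,288), (215,360), (281,359), the carrier at (418,337), the mast foot at (423,258), the knob at (508,277), and the blower button at (563,337). The side view agrees. Next I'll measure them.

```bash
cat >> h.py <<'E'
def columns(im,box=(0.38,0.70,0.08,0.40),c="top"):
    """pairs of dark fittings -> (mid xy, axis angle deg)"""
    g=im.max(2); m=(g<60).astype(np.uint8)
    n,lab,st,ce=cv2.connectedComponentsWithStats(m,connectivity=8)
    F=[]
    for i in range(1,n):
        p=onplane(c,ce[i][1],ce[i][0],0.022)
        if 25<st[i][4]<250 and box[0]<p[0]<box[1] and box[2]<p[1]<box[3]: F.append(p[:2])
    out=[]
    for i in range(len(F)):
        for j in range(i):
            d=F[i]-F[j]; L=np.hypot(*d)
            if .095<L<.12:
                if d[0]<0:d=-d
                out.append(((F[i]+F[j])/2,np.degrees(np.arctan2(d[1],d[0])),L))
    return F,out
def carrier(c,d):
    r=[x for x in bot.regions_of(c,"carrier")][0]
    W=cloud(c,d)[r["pixels"]]; W=W[~np.isnan(W[:,0])]; f=W[(W[:,2]<.04)&(W[:,2]>-.01)][:,:2]
    (cx,cy),(w,h),a=cv2.minAreaRect(f.astype(np.float32))
    b=W[W[:,2]>.118]
    return (cx,cy),(w,h),a,b.mean(0) if len(b) else None,b
E
python3 - <<'E'
from h import *
im,d=bot.camera("top")
F,o=columns(im)
print(len(F)); [print(np.round(a,4),round(b,1),round(L,4)) for a,b,L in o]
for c in("top","side"):
    im,d=bot.camera(c)
    r=carrier(c,d); print(c,r[:4]); b=r[4]
    if len(b)>3: print("bail",b.min(0),b.max(0),len(b))
    W=cloud(c,d).reshape(-1,3)
    s=lambda x0,x1,y0,y1,z0,z1:W[(W[:,0]>x0)&(W[:,0]<x1)&(W[:,1]>y0)&(W[:,1]<y1)&(W[:,2]>z0)&(W[:,2]<z1)]
    for nm,a in(("knobtop",(.55,.7,-.35,-.2,.311,.33)),("masttop",(.6,.8,-.2,0,.345,.37)),("foot",(.55,.75,-.25,0,.006,.02)),("button",(.46,.53,-.46,-.37,.072,.12)),("box",(.4,.58,-.5,-.33,.06,.12)),("arm",(.5,.7,-.25,-.14,.262,.29))):
        w=s(*a)
        if len(w): print(c,nm,len(w),w.min(0).round(3),w.mean(0).round(3),w.max(0).round(3))
E
```

```text
8
[0.6027 0.3127] -6.2 0.1081
[0.6002 0.177 ] -10.8 0.1072
[0.4967 0.2622] -87.5 0.112
[0.4474 0.1908] 16.5 0.1079
[0.4432 0.3349] -18.2 0.1076
top ((0.49533185362815857, -0.11368902027606964), (0.3025895357131958, 0.1571073830127716), 84.83174133300781, array([ 0.4960544 , -0.11077357,  0.13265075]))
bail [ 0.4734495  -0.11731196  0.11812184] [ 0.51921928 -0.1057456   0.14140992] 56
top knobtop 90 [ 0.587 -0.265  0.312] [ 0.598 -0.252  0.319] [ 0.61  -0.24   0.324]
top masttop 160 [ 0.654 -0.136  0.345] [ 0.67  -0.12   0.357] [ 0.686 -0.105  0.362]
top foot 814 [ 0.55  -0.249  0.006] [ 0.631 -0.111  0.011] [ 0.749 -0.002  0.02 ]
top button 329 [ 0.462 -0.456  0.072] [ 0.496 -0.412  0.081] [ 0.528 -0.371  0.1  ]
top box 1303 [ 0.432 -0.461  0.06 ] [ 0.495 -0.412  0.073] [ 0.558 -0.367  0.1  ]
top arm 386 [ 0.588 -0.248  0.263] [ 0.63  -0.194  0.274] [ 0.668 -0.142  0.29 ]
side ((0.4914150834083557, -0.10644680261611938), (0.3075175881385803, 0.14937369525432587), 85.32601165771484, array([ 0.4939769 , -0.10964297,  0.13123018]))
bail [ 0.47173216 -0.11676257  0.11823488] [ 0.5160946  -0.10175992  0.13943421] 71
side knobtop 93 [ 0.584 -0.263  0.311] [ 0.596 -0.252  0.319] [ 0.608 -0.238  0.325]
side masttop 150 [ 0.652 -0.137  0.345] [ 0.668 -0.123  0.356] [ 0.684 -0.1    0.364]
side foot 796 [ 0.55  -0.249  0.006] [ 0.641 -0.12   0.012] [ 0.749 -0.     0.02 ]
side button 494 [ 0.46  -0.457  0.072] [ 0.494 -0.416  0.081] [ 0.53  -0.371  0.1  ]
side box 1851 [ 0.428 -0.458  0.06 ] [ 0.493 -0.416  0.073] [ 0.558 -0.365  0.1  ]
side arm 267 [ 0.584 -0.248  0.262] [ 0.635 -0.185  0.273] [ 0.671 -0.14   0.289]
```

```bash
python3 -m jog '[[0,4,-8.4,0,0,0,1],[0,4,-8.4,0,0,0,2],[0,4,-8.4,0,0,0,3.1],[0,4,-8.4,0,0,0,3.1],[0,4,-8.4,0,0,0,3.1]]' 30; python3 -m jog '[[0,4,-8.4,0,0,0,0],[0,4,-8.4,0,0,0,0],[0,4,-8.4,0,0,0,0],[0,4,-8.4,0,0,0,0],[0,4,-8.4,0,0,0,0]]'; python3 -m jog '[[0,4,-8.2,0,0,0,0],[0,4,-8.2,0,0,0,0],[0,4,-8.2,0,0,0,0],[0,4,-8.2,0,0,0,0],[0,4,-8.2,0,0,0,0]]'
```

```text
time: 1.95
ee_pos: [0.2937, 0.3025, 0.2316]
tcp_rot: [-90.0, -0.0, 84.9]
wrist_force: [1.1, -0.0, 0.8]
opening: 0.0853
time: 2.45
ee_pos: [0.3938, 0.0923, 0.2315]
tcp_rot: [-90.1, 0.0, 84.8]
wrist_force: [0.5, 0.7, 0.3]
opening: 0.0855
time: 2.95
ee_pos: [0.4939, -0.1132, 0.2308]
tcp_rot: [-90.0, 0.0, 84.8]
wrist_force: [-0.7, 1.0, -0.5]
opening: 0.0852
```

```bash
python3 -m jog '[[0,0,0.1,-1.6,0,0,0],[0,0,0.1,-3.2,0,0,0],[0,0,0.1,-4.8,0,0,0],[0,0,0.1,-4.8,0,0,0],[0.5,0,0.1,-4.8,0,0,0]]' 60;  python3 -m jog '[[1,0,0,0,0,0,0],[1,0,0,0,0,0,0],[1,0,0,0,0,0,0],[1,0,0,0,0,0,0],[1,0,0,0,0,0,0]]';python3 -m jog '[[1,0,0,0,0,0,0],[1,0,0,0,0,0,0],[1,0,0,0.1,0,0,0],[1,0,0,0.25,0,0,0],[1,0,0,0.4,0,0,0]]'
```

```text
time: 3.45
ee_pos: [0.493, -0.1075, 0.1121]
tcp_rot: [-90.0, -0.0, 84.9]
wrist_force: [1.1, 0.1, 0.3]
opening: 0.0734
time: 3.95
ee_pos: [0.4936, -0.1076, 0.1122]
tcp_rot: [-90.1, 0.0, 84.9]
wrist_force: [-0.4, -0.7, 6.1]
opening: 0.0078
time: 4.45
ee_pos: [0.4928, -0.1075, 0.121]
tcp_rot: [-89.9, -0.0, 84.9]
wrist_force: [0.5, 0.3, -3.5]
opening: 0.0081
```

```bash
python3 -m jog '[[1,0.3,0.25,0,0,0,-0.5],[1,0.6,0.5,0,0,0,-1],[1,0.9,0.75,0,0,0,-1.5],[1,1.15,1.05,0,0,0,-1.8],[1,1.15,1.05,0,0,0,-1.8]]';python3 -m jog '[[1,0,0,0,0,0,0],[1,0,0,-0.2,0,0,0],[1,0,0,-0.4,0,0,0],[1,0,0,-0.42,0,0,0],[1,0,0,-0.42,0,0,0]]'; python3 -m jog '[[0,0,0,0,0,0,0],[0,0,0,0,0,0,0],[0,0,0,0,0,0,0],[0,0,0,0,0,0,0],[0,0,0,0,0,0,0]]'; python3 -m jog '[[0,0,0,1.5,0,0,0],[0,0,0,3,0,0,0],[0,0,0,4.5,0,0,0],[0,0,2,4.5,0,0,0],[0,0,4,4.5,0,0,0]]'
```

```text
time: 4.95
ee_pos: [0.5223, -0.0806, 0.1211]
tcp_rot: [-90.0, -0.0, 76.0]
wrist_force: [-1.1, -0.8, -3.7]
opening: 0.0079
time: 5.45
ee_pos: [0.5217, -0.0816, 0.1122]
tcp_rot: [-90.1, -0.0, 75.9]
wrist_force: [-5.3, 0.2, 9.6]
opening: 0.0082
time: 5.95
ee_pos: [0.5218, -0.0813, 0.1106]
tcp_rot: [-90.0, 0.0, 75.9]
wrist_force: [-0.3, 0.6, 0.1]
opening: 0.079
time: 6.45
ee_pos: [0.5225, 0.0189, 0.2246]
tcp_rot: [-90.1, -0.0, 75.7]
wrist_force: [-0.3, 0.0, -0.0]
opening: 0.0852
```

```bash
cat > look.py <<'E'
from h import *
im,d=bot.camera("top")
F,o=columns(im)
print(len(F)); [print(np.round(a,4),round(b,1),round(L,4)) for a,b,L in o]
try:
    r=carrier("top",d); print(r[:4],len(r[4]))
except Exception as e: print(e)
o=bot.get_obs(); print(o["time"],o["ee_pos"].round(4),o["tcp_rot"].round(1),o["opening"])
E
python3 look.py
python3 - <<'E'
from h import *
im,d=bot.camera("side"); r=carrier("side",d); print(r[:4])
E
```

```text
8
[0.6028 0.3126] -6.1 0.108
[0.6003 0.177 ] -10.8 0.1076
[0.4967 0.2621] -87.4 0.1118
[0.4475 0.1909] 16.5 0.1081
[0.4432 0.3348] -18.4 0.1073
((0.5098426342010498, -0.14258408546447754), (0.18120212852954865, 0.15521153807640076), 77.7760238647461, array([ 0.52285431, -0.08391604,  0.13571698])) 54
6.55 [0.5218 0.0231 0.2235] [-90.   -0.1  76.2] 0.08543630328362385
((0.5172297358512878, -0.08204887807369232), (0.30037596821784973, 0.16045711934566498), 76.30252838134766, array([ 0.52621064, -0.09639695,  0.14459721]))
```

```bash
python3 -m jog '[[0.3,3.1,6.15,-4.9,0,0,0.6],[0.3,3.1,6.15,-4.9,0,0,0.6],[0.3,3.1,6.15,-4.9,0,0,0.6],[0.3,3.1,6.15,-4.9,0,0,0.6],[0.3,3.1,6.15,-4.9,0,0,0.6]]' 25;  python3 -m jog '[[0.3,0,0,-1.3,0,0,0],[0.3,0,0,-2.6,0,0,0],[0.3,0,0,-3.5,0,0,0],[0.3,0,0,-3.9,0,0,0],[0.3,0,0,-3.9,0,0,0]]';python3 -m jog '[[1,0,0,0,0,0,0],[1,0,0,0,0,0,0],[1,0,0,0,0,0,0],[1,0,0,0,0,0,0],[1,0,0,0,0,0,0]]';python3 -m jog '[[1,0,0,0,0,0,0],[1,0,0,0,0,0,0],[1,0,0,0,0,0,0],[1,0,0,0.5,0,0,0],[1,0,0,1,0,0,0]]'
```

```text
time: 7.15
ee_pos: [0.5991, 0.1738, 0.0959]
tcp_rot: [-89.7, 0.1, 79.0]
wrist_force: [-1.6, -0.3, -0.7]
opening: 0.0597
time: 7.65
ee_pos: [0.5989, 0.1712, 0.0023]
tcp_rot: [-89.9, 0.1, 78.9]
wrist_force: [0.1, 0.2, 0.0]
opening: 0.0594
time: 8.15
ee_pos: [0.6003, 0.1726, 0.005]
tcp_rot: [-90.1, -0.1, 78.9]
wrist_force: [-0.5, -0.5, 5.9]
opening: 0.0184
time: 8.65
ee_pos: [0.5992, 0.1725, 0.0292]
tcp_rot: [-90.0, 0.0, 78.9]
wrist_force: [0.5, 0.1, 0.4]
opening: 0.0192
```

```bash
python3 -m jog '[[1,0,0,1.8,0,0,0],[1,0,0,3.6,0,0,0],[1,-0.6,-1.7,3.6,0,0,-0.3],[1,-1.2,-3.5,3.6,0,0,-0.58],[1,-1.9,-5.3,3.6,0,0,-0.58]]';  python3 -m jog '[[1,0,0,0,0,0,0],[1,0,0,0,0,0,0],[1,0,0,-1,0,0,0],[1,0,0,-2,0,0,0],[1,0,0,-2,0,0,0]]'; python3 -c "
from h import *
im,d=bot.camera('top'); save('p1',im[180:320,200:380],4); F,o=columns(im);print(o)"
```

```text
time: 9.15
ee_pos: [0.5516, 0.039, 0.1198]
tcp_rot: [-90.1, -0.0, 76.1]
wrist_force: [1.2, -0.7, -0.8]
opening: 0.0188
time: 9.65
ee_pos: [0.5504, 0.0409, 0.0655]
tcp_rot: [-89.7, 0.1, 76.1]
wrist_force: [0.1, -0.6, -0.7]
opening: 0.0188
[(array([0.60289386, 0.31233257]), np.float64(-6.098737390920942), np.float64(0.10786077849800765)), (array([0.54211365, 0.18384204]), np.float64(-27.90281768051698), np.float64(0.09681119466482531)), (array([0.49681741, 0.26217138]), np.float64(-87.41039714942661), np.float64(0.11146746137054787)), (array([0.44757822, 0.19100712]), np.float64(16.658860423223565), np.float64(0.10804968357863795)), (array([0.44320422, 0.33482124]), np.float64(-18.375743610178763), np.float64(0.10768078271460758))]
```

View pics/p1.png

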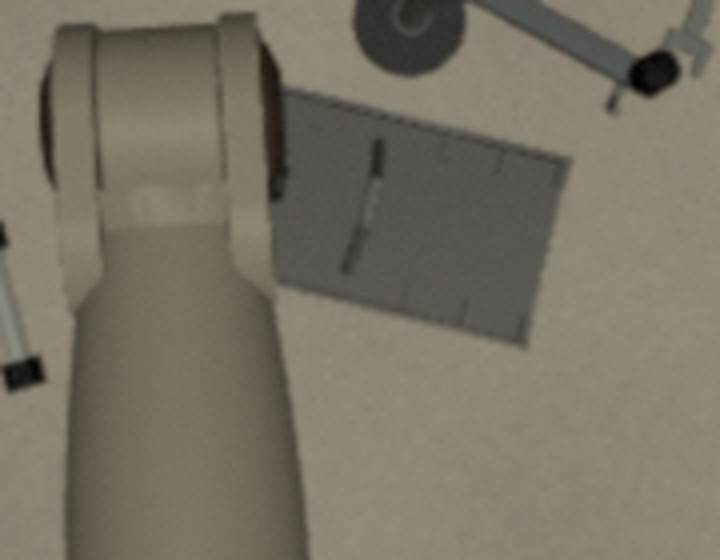

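The wrist hides the +y half of the carrier. Two corners show in the crop, at (570,157) and (526,346), so I'll compare them with my estimate.

```bash
python3 -c "
from h import *
a=onplane('top',180+157/4,200+570/4,.023);b=onplane('top',180+346/4,200+526/4,.023)
print(a,b,np.linalg.norm(a-b)); e=(a-b)[:2]/np.linalg.norm((a-b)[:2]); n=np.array([-e[1],e[0]]); print(np.degrees(np.arctan2(e[1],e[0])),(a+b)[:2]/2+n*.149)
o=bot.get_obs();print(o['ee_pos'])"
```

```text
[ 0.56204193 -0.24514796  0.023     ] [ 0.41660251 -0.21018501  0.023     ] 0.14958285735666865
-13.517145161734957 [ 0.52414893 -0.08279378]
[0.5512323  0.040902   0.06748203]
```

```bash
python3 -m jog '[[1,0,-0.2,-0.7,0,0,0],[1,0,-0.2,-1.4,0,0,0],[1,0,-0.2,-1.8,0,0,0],[1,0,-0.2,-2.1,0,0,0],[1,0,-0.2,-2.1,0,0,0]]';python3 -m jog '[[1,0,0,-0.06,0,0,0],[1,0,0,-0.12,0,0,0],[0.6,0,0,-0.12,0,0,0],[0.6,0,0,-0.12,0,0,0],[0.6,0,0,-0.12,0,0,0]]'; python3 -m jog '[[0.6,0,0,0.5,0,0,0],[0.6,0,0,1.5,0,0,0],[0.6,0,0,3,0,0,0],[0.6,0,0,4.5,0,0,0],[0.6,0,0,5,0,0,0]]'
```

```text
time: 10.2
ee_pos: [0.5518, 0.0353, 0.0157]
tcp_rot: [-90.0, 0.0, 76.1]
wrist_force: [-0.9, -0.7, -0.9]
opening: 0.0191
time: 10.7
ee_pos: [0.552, 0.035, 0.0131]
tcp_rot: [-90.0, -0.0, 76.0]
wrist_force: [0.2, -0.1, -0.2]
opening: 0.034
time: 11.2
ee_pos: [0.5533, 0.0351, 0.1431]
tcp_rot: [-90.3, -0.1, 76.0]
wrist_force: [0.6, 0.6, 1.0]
opening: 0.0344
```

```bash
python3 -m jog '[[0.3,0,2,0,0,0,0.5],[0.3,0.5,4,0,0,0,1],[0.3,1,6,0,0,0,1.6],[0.3,2,8,0,0,0,1.6],[0.3,2,10,0,0,0,1.6]]';  python3 -m jog '[[0.3,0,1.1,-2.9,0,0,0],[0.3,0,1.1,-2.9,0,0,0],[0.3,0,1.1,-2.9,0,0,0]]'; python3 look.py; python3 -c "
from h import *
im,d=bot.camera('side'); save('p2',im[140:340,180:360],4)"
```

```text
time: 11.7
ee_pos: [0.6025, 0.2784, 0.1377]
tcp_rot: [-90.0, 0.0, 84.0]
wrist_force: [-0.2, -0.8, -0.5]
opening: 0.0596
time: 12.0
ee_pos: [0.5989, 0.3047, 0.0606]
tcp_rot: [-89.6, 0.2, 84.2]
wrist_force: [0.4, 0.0, -0.3]
opening: 0.0593
3
[0.4476 0.1909] 16.8 0.108
((0.5245956778526306, -0.0853138118982315), (0.30172574520111084, 0.15919244289398193), 76.6517562866211, array([ 0.5229871 , -0.08437628,  0.13263003])) 54
12.1 [0.6012 0.3041 0.066 ] [-90.    0.   84.1] 0.059857787936818785
```

View pics/p2.png

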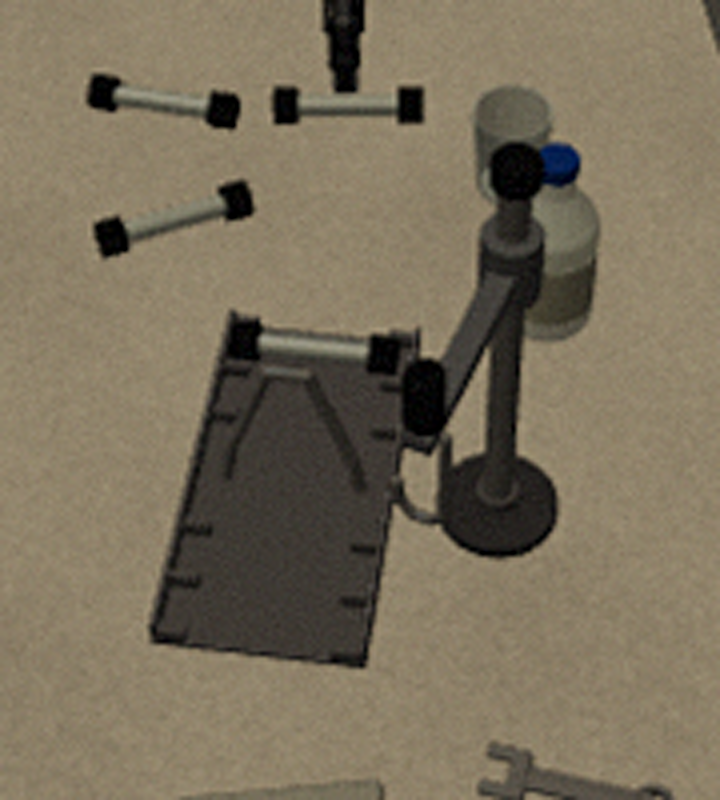

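The first column lies in cradle3 (about (313,347) in the crop), and the other three are unmoved. Picking the second.

```bash
python3 -m jog '[[0.3,0.1,0.3,-0.8,0,0,0],[0.3,0.1,0.3,-1.6,0,0,0],[0.3,0.1,0.3,-2.1,0,0,0],[0.3,0.1,0.3,-2.3,0,0,0],[0.3,0.1,0.3,-2.3,0,0,0]]';python3 -m jog '[[1,0,0,0,0,0,0],[1,0,0,0,0,0,0],[1,0,0,0,0,0,0],[1,0,0,0,0,0,0],[1,0,0,0,0,0,0]]';python3 -m jog '[[1,0,0,0,0,0,0],[1,0,0,0,0,0,0],[1,0,0,1,0,0,0],[1,0,0,3,0,0,0],[1,0,0,5,0,0,0]]'
```

```text
time: 12.65
ee_pos: [0.6041, 0.3114, 0.0084]
tcp_rot: [-90.0, -0.0, 84.0]
wrist_force: [0.6, -0.7, 0.7]
opening: 0.0597
time: 13.15
ee_pos: [0.6043, 0.3121, 0.0089]
tcp_rot: [-90.1, -0.0, 84.0]
wrist_force: [-0.5, -0.7, 6.5]
opening: 0.0185
time: 13.65
ee_pos: [0.603, 0.3115, 0.1332]
tcp_rot: [-89.9, 0.1, 84.0]
wrist_force: [1.4, 0.3, 0.4]
opening: 0.0187
```

```bash
python3 -m jog '[[1,-1.5,-1.1,1,0,0,-0.5],[1,-3,-2,2,0,0,-1],[1,-4.4,-3,2.7,0,0,-1.6],[1,-4.4,-5,2.7,0,0,-1.6],[1,-4.4,-7,2.7,0,0,-1.6]]';python3 -m jog '[[1,0,-2,0,0,0,0],[1,0,-4,0,0,0,0],[1,0,-6,0,0,0,0],[1,0,-8,0,0,0,0],[1,0,-10,0,0,0,0]]';python3 -m jog '[[1,0,-2,0,0,0,0],[1,0,-3.5,0,0,0,0],[1,0,-3.5,-1.5,0,0,0],[1,0,-3.5,-3,0,0,0],[1,0,-3.5,-4.8,0,0,0]]';python3 -m jog '[[1,0,0,-0.8,0,0,0],[1,0,0,-0.8,0,0,0]]'
```

```text
time: 14.15
ee_pos: [0.493, 0.1362, 0.2015]
tcp_rot: [-90.1, -0.1, 76.2]
wrist_force: [0.7, -0.4, -0.8]
opening: 0.0191
time: 14.65
ee_pos: [0.4934, -0.1151, 0.2005]
tcp_rot: [-90.0, -0.0, 76.1]
wrist_force: [1.1, 1.2, -0.3]
opening: 0.0187
time: 15.15
ee_pos: [0.4942, -0.2014, 0.0798]
tcp_rot: [-90.1, 0.0, 76.0]
wrist_force: [0.3, 0.3, -0.7]
opening: 0.019
time: 15.35
ee_pos: [0.4917, -0.1998, 0.0569]
tcp_rot: [-89.7, -0.0, 76.0]
wrist_force: [-0.4, -0.5, -0.3]
opening: 0.0187
```

```bash
python3 -m jog '[[1,0,0,-0.6,0,0,0],[1,0,0,-1.2,0,0,0],[1,0,0,-1.5,0,0,0],[1,0,0,-1.7,0,0,0],[1,0,0,-1.75,0,0,0]]';python3 -m jog '[[1,0,0,-0.04,0,0,0],[1,0,0,-0.08,0,0,0],[0.6,0,0,-0.08,0,0,0],[0.6,0,0,-0.08,0,0,0],[0.6,0,0,-0.08,0,0,0]]'; python3 -m jog '[[0.6,0,0,0.5,0,0,0],[0.6,0,0,1.5,0,0,0],[0.6,0,0,3,0,0,0],[0.6,0,0,5,0,0,0],[0.6,0,0,7,0,0,0]]'
```

```text
time: 15.85
ee_pos: [0.4937, -0.2006, 0.0162]
tcp_rot: [-90.0, -0.0, 76.0]
wrist_force: [0.2, -0.5, 0.7]
opening: 0.0192
time: 16.35
ee_pos: [0.494, -0.2007, 0.0148]
tcp_rot: [-90.0, 0.0, 76.0]
wrist_force: [-0.4, 0.0, 0.1]
opening: 0.0344
time: 16.85
ee_pos: [0.4933, -0.2005, 0.1922]
tcp_rot: [-90.0, 0.0, 76.0]
wrist_force: [1.5, -1.1, 0.7]
opening: 0.0341
```

```bash
python3 -m jog '[[0.3,0,2,0,0,0,1],[0.3,0,4,0,0,0,2],[0.3,-0.5,6,0,0,0,3],[0.3,-1,8,0,0,0,4],[0.3,-1.8,10,0,0,0,5]]';  python3 -m jog '[[0.3,0,2,-1,0,0,0.5],[0.3,0,4,-2,0,0,1.1],[0.3,0,5.7,-4,0,0,1.1],[0.3,0,5.7,-5,0,0,1.1],[0.3,0,5.7,-5,0,0,1.1]]'; python3 look.py; python3 -c "
from h import *
im,d=bot.camera('side'); save('p3',im[140:340,180:360],3.5)
F,o=columns(im,c='side');print(o)"
```

```text
time: 17.35
ee_pos: [0.4508, 0.0447, 0.1905]
tcp_rot: [-90.1, 0.0, 101.2]
wrist_force: [0.7, 0.6, 1.0]
opening: 0.0597
time: 17.85
ee_pos: [0.4483, 0.1864, 0.06]
tcp_rot: [-89.6, 0.0, 106.7]
wrist_force: [-0.1, -0.3, -0.4]
opening: 0.0594
0
((0.5249617695808411, -0.08589132130146027), (0.302949458360672, 0.15826648473739624), 75.44535827636719, array([ 0.5233472 , -0.08456337,  0.13266668])) 53
17.95 [0.451  0.1854 0.0652] [-90.    0.  106.6] 0.059719718641769115
[(array([0.49357783, 0.25894792]), np.float64(-86.95683138287511), np.float64(0.11145310919572296)), (array([0.44475249, 0.18786926]), np.float64(16.593174735814113), np.float64(0.10806785125185357))]
```

View pics/p3.png

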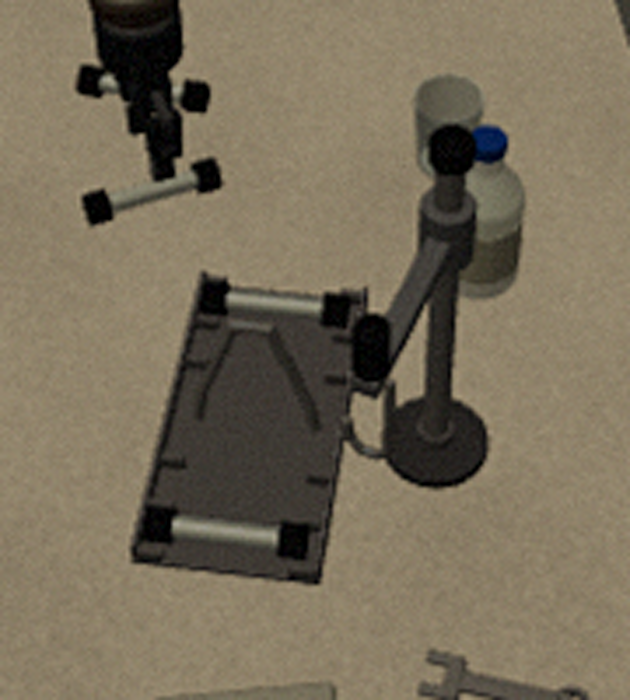

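Both placed columns are seated ((275,305) and (228,533) in the crop). Third pick.

```bash
python3 -m jog '[[0.3,-0.1,0.2,-0.8,0,0,0],[0.3,-0.1,0.2,-1.6,0,0,0],[0.3,-0.1,0.2,-2.1,0,0,0],[0.3,-0.1,0.2,-2.3,0,0,0],[0.3,-0.1,0.2,-2.3,0,0,0]]';python3 -m jog '[[1,0,0,0,0,0,0],[1,0,0,0,0,0,0],[1,0,0,0,0,0,0],[1,0,0,0,0,0,0],[1,0,0,0,0,0,0]]';python3 -m jog '[[1,0,0,0,0,0,0],[1,0,0,0,0,0,0],[1,0,0,1,0,0,0],[1,0,0,3,0,0,0],[1,0,0,5,0,0,0]]'
```

```text
time: 18.5
ee_pos: [0.4493, 0.19, 0.0077]
tcp_rot: [-90.0, -0.0, 106.5]
wrist_force: [0.7, -0.7, -0.2]
opening: 0.0599
time: 19.0
ee_pos: [0.4493, 0.1906, 0.0079]
tcp_rot: [-90.1, -0.0, 106.5]
wrist_force: [-1.0, -0.0, 6.1]
opening: 0.0189
time: 19.5
ee_pos: [0.448, 0.1901, 0.1329]
tcp_rot: [-89.9, 0.0, 106.5]
wrist_force: [2.3, 0.9, -0.0]
opening: 0.0188
```

```bash
python3 -m jog '[[1,0,-1,1,0,0,-1.5],[1,0.5,-2.5,2,0,0,-3],[1,1,-4,2.7,0,0,-4.5],[1,1.6,-6,2.7,0,0,-6.1],[1,2.3,-7.9,2.7,0,0,-6.1]]';python3 -m jog '[[1,0,-2,0,0,0,0],[1,0,-4,0,0,0,0],[1,0,-5.95,0,0,0,0],[1,0,-5.95,0,0,0,0],[1,0,-5.95,0,0,0,0]]';python3 -m jog '[[1,0,0,-1.5,0,0,0],[1,0,0,-3,0,0,0],[1,0,0,-4.5,0,0,0],[1,0,0,-5.5,0,0,0],[1,0,0,-5.5,0,0,0]]'
```

```text
time: 20.0
ee_pos: [0.5058, -0.006, 0.2005]
tcp_rot: [-90.1, -0.0, 75.8]
wrist_force: [2.1, 0.3, -1.1]
opening: 0.0189
time: 20.5
ee_pos: [0.5051, -0.1542, 0.1992]
tcp_rot: [-90.0, -0.0, 75.9]
wrist_force: [0.1, 0.5, -1.3]
opening: 0.0191
time: 21.0
ee_pos: [0.5033, -0.1511, 0.0585]
tcp_rot: [-89.6, -0.0, 76.2]
wrist_force: [-0.2, -0.7, -1.4]
opening: 0.0188
```

```bash
python3 -m jog '[[1,0,-0.08,-0.6,0,0,0],[1,0,-0.08,-1.2,0,0,0],[1,0,-0.08,-1.5,0,0,0],[1,0,-0.08,-1.75,0,0,0],[1,0,-0.08,-1.8,0,0,0]]';python3 -m jog '[[1,0,0,-0.04,0,0,0],[1,0,0,-0.08,0,0,0],[0.6,0,0,-0.08,0,0,0],[0.6,0,0,-0.08,0,0,0],[0.6,0,0,-0.08,0,0,0]]'; python3 -m jog '[[0.6,0,0,0.5,0,0,0],[0.6,0,0,1.5,0,0,0],[0.6,0,0,3,0,0,0],[0.6,0,0,5,0,0,0],[0.6,0,0,7,0,0,0]]'
```

```text
time: 21.5
ee_pos: [0.5052, -0.1551, 0.0165]
tcp_rot: [-90.0, -0.0, 76.0]
wrist_force: [-0.5, 0.6, -0.9]
opening: 0.0188
time: 22.0
ee_pos: [0.5056, -0.1552, 0.0153]
tcp_rot: [-90.0, 0.0, 76.0]
wrist_force: [0.2, -0.6, 0.4]
opening: 0.034
time: 22.5
ee_pos: [0.5048, -0.155, 0.1927]
tcp_rot: [-90.0, 0.0, 76.0]
wrist_force: [1.5, -0.7, -0.4]
opening: 0.0342
```

```bash
python3 -m jog '[[0.3,0,2,0,0,0,-0.2],[0.3,0,4,0,0,0,-0.4],[0.3,-0.5,6,0,0,0,-0.6],[0.3,-1,8,0,0,0,-0.88],[0.3,-1.8,10,0,0,0,-0.88]]';  python3 -m jog '[[0.3,-0.2,2,0,0,0,0],[0.3,-0.4,4,0,0,0,0],[0.3,-0.6,6,-1,0,0,0],[0.3,-0.6,8,-2,0,0,0],[0.3,-0.6,9.6,-2,0,0,0]]';  python3 -m jog '[[0.3,0,0,-2,0,0,0],[0.3,0,0,-3,0,0,0],[0.3,0,0,-3,0,0,0]]'; python3 look.py; python3 -c "
from h import *
im,d=bot.camera('side'); save('p4',im[120:320,180:360],3.5)
F,o=columns(im,c='side');print(o)"
```

```text
time: 23.0
ee_pos: [0.4624, 0.0902, 0.1911]
tcp_rot: [-90.1, -0.0, 71.6]
wrist_force: [1.1, 0.4, 0.7]
opening: 0.0599
time: 23.5
ee_pos: [0.4467, 0.3282, 0.1391]
tcp_rot: [-90.0, 0.1, 71.6]
wrist_force: [0.4, 0.7, 0.6]
opening: 0.0596
time: 23.8
ee_pos: [0.446, 0.3262, 0.0621]
tcp_rot: [-89.8, 0.3, 71.7]
wrist_force: [0.0, -0.5, 0.3]
opening: 0.0597
1
((0.5247843861579895, -0.0852082371711731), (0.3066536784172058, 0.15782694518566132), 76.24535369873047, array([ 0.52334455, -0.08456314,  0.13265976])) 53
23.9 [0.4481 0.327  0.0666] [-90.   -0.   71.6] 0.059246506096919685
[(array([0.43953736, 0.33195556]), np.float64(-18.76976294351844), np.float64(0.10790241856105691))]
```

View pics/p4.png

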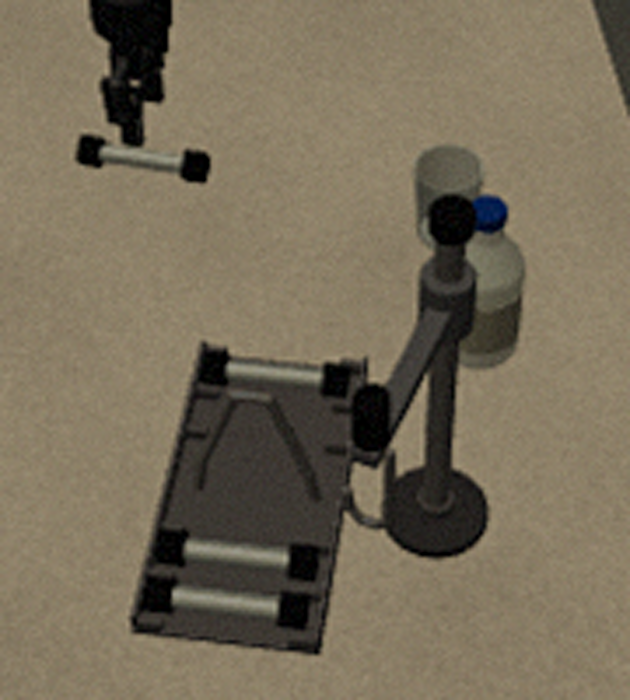

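Three are in and the last one is unmoved: side reads (.4395,.332), which is (.4430,.335) after the usual side-camera offset. Picking it.

```bash
python3 -m jog '[[0.3,-0.2,0.3,-0.8,0,0,0],[0.3,-0.2,0.3,-1.6,0,0,0],[0.3,-0.2,0.3,-2.1,0,0,0],[0.3,-0.2,0.3,-2.4,0,0,0],[0.3,-0.2,0.3,-2.4,0,0,0]]';python3 -m jog '[[1,0,0,0,0,0,0],[1,0,0,0,0,0,0],[1,0,0,0,0,0,0],[1,0,0,0,0,0,0],[1,0,0,0,0,0,0]]';python3 -m jog '[[1,0,0,0,0,0,0],[1,0,0,0,0,0,0],[1,0,0,1,0,0,0],[1,0,0,3,0,0,0],[1,0,0,5,0,0,0]]'
```

```text
time: 24.45
ee_pos: [0.4431, 0.3342, 0.0053]
tcp_rot: [-90.0, 0.0, 71.6]
wrist_force: [0.5, -0.1, -0.0]
opening: 0.06
time: 24.95
ee_pos: [0.4434, 0.3348, 0.0061]
tcp_rot: [-90.1, -0.1, 71.6]
wrist_force: [-0.4, -0.2, 6.3]
opening: 0.0188
time: 25.45
ee_pos: [0.4421, 0.3339, 0.1309]
tcp_rot: [-89.9, 0.1, 71.6]
wrist_force: [1.4, -0.0, -0.3]
opening: 0.0188
```

```bash
python3 -m jog '[[1,0.5,-1,0.5,0,0,0.3],[1,1,-2.5,0.5,0,0,0.6],[1,2,-4,0.5,0,0,0.88],[1,3,-5.5,0.5,0,0,0.88],[1,3.95,-7,0.5,0,0,0.88]]';python3 -m jog '[[1,0,-2,0,0,0,0],[1,0,-4,0,0,0,0],[1,0,-5.5,0,0,0,0],[1,0,-6.75,0,0,0,0],[1,0,-6.75,0,0,0,0]]';python3 -m jog '[[1,0,0,-1,0,0,0],[1,0,0,-2,0,0,0],[1,0,0,-3,0,0,0],[1,0,0,-3.5,0,0,0],[1,0,0,-3.5,0,0,0]]'
```

```text
time: 25.95
ee_pos: [0.5424, 0.1579, 0.1428]
tcp_rot: [-90.0, -0.0, 76.1]
wrist_force: [0.9, -0.7, -0.6]
opening: 0.019
time: 26.45
ee_pos: [0.5414, -0.0126, 0.1426]
tcp_rot: [-90.0, 0.0, 75.8]
wrist_force: [-0.2, -0.2, -1.0]
opening: 0.0189
time: 26.95
ee_pos: [0.5406, -0.0089, 0.0535]
tcp_rot: [-89.8, 0.0, 76.1]
wrist_force: [-0.5, 0.3, -0.7]
opening: 0.0188
```

```bash
python3 -m jog '[[1,0,0.05,-0.6,0,0,0],[1,0,0.05,-1.2,0,0,0],[1,0,0.05,-1.5,0,0,0],[1,0,0.05,-1.65,0,0,0],[1,0,0.05,-1.7,0,0,0]]';python3 -m jog '[[1,0,0,-0.04,0,0,0],[1,0,0,-0.06,0,0,0],[0.6,0,0,-0.06,0,0,0],[0.6,0,0,-0.06,0,0,0],[0.6,0,0,-0.06,0,0,0]]'; python3 -m jog '[[0.6,0,0,0.5,0,0,0],[0.6,0,0,1.5,0,0,0],[0.6,0,0,3,0,0,0],[0.6,0,0,5,0,0,0],[0.6,0,0,7,0,0,0]]'; python3 -m jog '[[0,-2,0,1,0,0,0],[0,-4,0,2,0,0,0],[0,-6,0,3,0,0,0],[0,-6,0,4,0,0,0],[0,-6,0,6,0,0,0]]'; python3 look.py; python3 -c "
from h import *
im,d=bot.camera('side'); save('p5',im[120:320,180:360],3.5)"
```

```text
time: 27.45
ee_pos: [0.5415, -0.008, 0.0123]
tcp_rot: [-90.0, 0.0, 76.0]
wrist_force: [-0.3, 0.0, 0.6]
opening: 0.0194
time: 27.95
ee_pos: [0.5418, -0.0081, 0.0114]
tcp_rot: [-90.0, -0.0, 76.0]
wrist_force: [0.2, -0.7, 0.4]
opening: 0.0343
time: 28.45
ee_pos: [0.5411, -0.008, 0.1889]
tcp_rot: [-90.0, -0.0, 76.0]
wrist_force: [1.7, 0.9, 0.5]
opening: 0.0344
time: 28.95
ee_pos: [0.3884, -0.008, 0.3378]
tcp_rot: [-90.0, 0.0, 76.0]
wrist_force: [1.8, 0.9, 1.0]
opening: 0.0854
0
((0.5248505473136902, -0.08505131304264069), (0.30036190152168274, 0.156452015042305), 76.2393569946289, array([ 0.52331157, -0.08446981,  0.13226603])) 51
29.05 [ 0.3916 -0.008   0.3434] [-90.6  -0.1  76. ] 0.08588267495058456
```

View pics/p5.png

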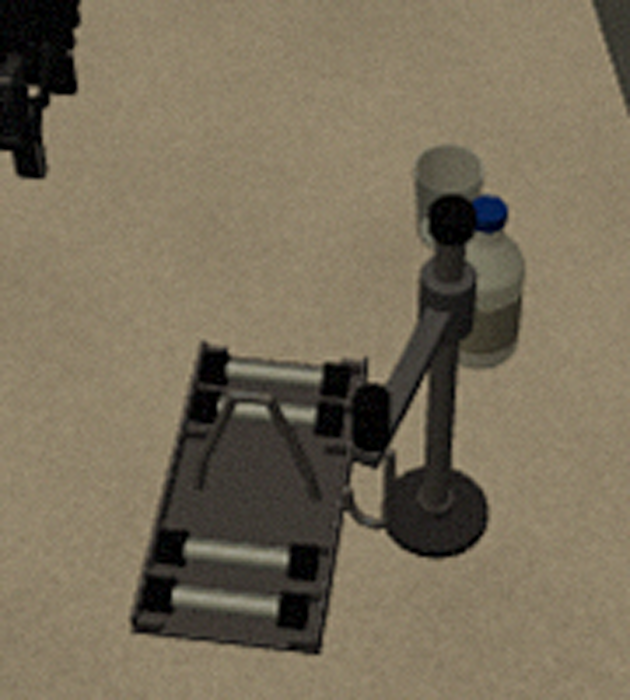

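All four lie in cradles, two each side of the bail. Next is the jib: go above the knob.

```bash
python3 -m jog '[[0,0,-2,0.7,0,0,0],[0,0,-4,0.7,0,0,0],[0,0,-6,0.7,0,0,0],[0,0,-8,0.7,0,0,0],[0,1,-9.7,0.7,0,0,0]]' 80; python3 -m jog '[[0,2,0,0,0,0,0],[0,4,0,0,0,0,0],[0,6,0,0,0,0,0],[0,7.2,0,0,0,0,0],[0,7.2,0,0,0,0,0]]'; python3 -m jog '[[0,0,0,0,0,0,0],[0,0,0,0,0,0,0]]'; python3 -c "
from h import *
im,d=bot.camera('side'); save('p6',im[120:320,200:380],3)
W=cloud('side',d).reshape(-1,3); w=W[(W[:,0]>.56)&(W[:,0]<.64)&(W[:,1]>-.28)&(W[:,1]<-.22)&(W[:,2]>.25)&(W[:,2]<.325)];print(len(w),w.mean(0),w.min(0),w.max(0)); o=bot.get_obs(); print(o['ee_pos'],o['q'])"
```

```text
time: 29.6
ee_pos: [0.4139, -0.2512, 0.3547]
tcp_rot: [-90.1, 0.0, 75.9]
wrist_force: [0.6, 1.3, 1.0]
opening: 0.0855
time: 30.1
ee_pos: [0.5994, -0.2488, 0.3482]
tcp_rot: [-89.6, -0.1, 76.1]
wrist_force: [-0.3, -0.3, -1.3]
opening: 0.0853
time: 30.3
ee_pos: [0.595, -0.249, 0.3543]
tcp_rot: [-90.0, 0.0, 76.0]
wrist_force: [-0.7, -0.4, 0.7]
opening: 0.0851
264 [ 0.59939381 -0.25397908  0.29030084] [ 0.58354338 -0.26474185  0.25051235] [ 0.62387069 -0.22005654  0.32458405]
[ 0.59469387 -0.24898133  0.35492309] [-2.27163131e+01  2.64551941e+01  5.09704792e+01  1.14447722e+02
 -3.06480384e-03 -8.73255638e+00]
```

View pics/p6.png

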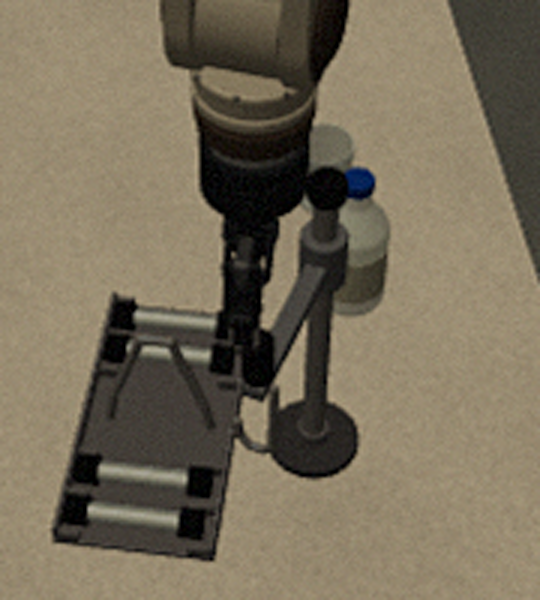

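The gripper stands over the knob ((257,360) in the crop). Descend and grip.

```bash
python3 -m jog '[[0,0.1,-0.12,0,0,0,0],[0,0.1,-0.12,-1,0,0,0],[0,0.1,-0.12,-2,0,0,0],[0,0.1,-0.12,-2.9,0,0,0],[0,0.1,-0.12,-2.9,0,0,0]]' 80; python3 -m jog '[[1,0,0,0,0,0,0],[1,0,0,0,0,0,0],[1,0,0,0,0,0,0],[1,0,0,0,0,0,0],[1,0,0,0,0,0,0]]'; python3 -m jog '[[1,0,0,0,0,0,0],[1,0,0,0,0,0,0]]'
```

```text
time: 30.85
ee_pos: [0.5968, -0.2519, 0.2789]
tcp_rot: [-89.8, -0.0, 76.0]
wrist_force: [0.1, 0.4, 0.2]
opening: 0.085
time: 31.35
ee_pos: [0.5986, -0.2521, 0.2823]
tcp_rot: [-90.1, 0.0, 76.0]
wrist_force: [-1.3, -0.8, 4.3]
opening: 0.0243
time: 31.55
ee_pos: [0.5985, -0.2521, 0.2822]
tcp_rot: [-90.1, 0.0, 76.0]
wrist_force: [-0.4, -0.7, 5.4]
opening: 0.0244
```

```bash
python3 -m jog '[[1,0,0,-0.4,0,0,0],[1,0,0,-0.8,0,0,0],[1,0,0,-1.2,0,0,0],[1,0,0,-1.6,0,0,0],[1,0,0,-2.1,0,0,0]]'; python3 -m jog '[[1,0,0,-0.4,0,0,0],[1,0,0,-0.8,0,0,0],[1,0,0,-1.2,0,0,0],[1,0,0,-1.6,0,0,0],[1,0,0,-2.1,0,0,0]]';python3 -m jog '[[1,0,0,0,0,0,0]]'; python3 - <<'E'
from h import *
mast=np.array([.6695,-.122]); o=bot.get_obs(); p=o['ee_pos'][:2]; v=p-mast
a0=np.degrees(np.arctan2(v[1],v[0])); r=np.hypot(*v); print("swing",a0+180,"r",r,o['wrist_force'])
for s in range(50,-21,-5):
    t=np.radians(180+s); q=mast+.15*np.array([np.cos(t),np.sin(t)])
    print(s,((q-p)/.025).round(2),q.round(4))
im,d=bot.camera('side'); W=cloud('side',d).reshape(-1,3); w=W[(W[:,0]>.61)&(W[:,0]<.65)&(W[:,1]>-.25)&(W[:,1]<-.14)&(W[:,2]>.1)&(W[:,2]<.3)];print('arm top z',len(w),np.median(w,0))
E
```

```text
time: 32.05
ee_pos: [0.5987, -0.2526, 0.2316]
tcp_rot: [-90.3, 0.1, 76.0]
wrist_force: [-2.9, -2.4, 15.1]
opening: 0.0243
time: 32.55
ee_pos: [0.599, -0.2527, 0.1793]
tcp_rot: [-90.3, 0.1, 76.0]
wrist_force: [-3.1, -4.3, 17.5]
opening: 0.0242
time: 32.65
ee_pos: [0.5985, -0.2523, 0.177]
tcp_rot: [-90.1, 0.0, 76.0]
wrist_force: [-1.6, -2.4, 11.1]
opening: 0.0247
swing 61.39591170625488 r 0.1483934369402538 [-1.59366316 -2.36747346 11.08669202]
50 [-1.01  0.62] [ 0.5731 -0.2369]
45 [-1.4   0.97] [ 0.5634 -0.2281]
40 [-1.75  1.35] [ 0.5546 -0.2184]
35 [-2.07  1.77] [ 0.5466 -0.208 ]
30 [-2.35  2.21] [ 0.5396 -0.197 ]
25 [-2.6   2.68] [ 0.5336 -0.1854]
20 [-2.8   3.16] [ 0.5285 -0.1733]
15 [-2.95  3.66] [ 0.5246 -0.1608]
10 [-3.07  4.17] [ 0.5218 -0.148 ]
5 [-3.14  4.69] [ 0.5201 -0.1351]
0 [-3.16  5.21] [ 0.5195 -0.122 ]
-5 [-3.14  5.73] [ 0.5201 -0.1089]
-10 [-3.07  6.25] [ 0.5218 -0.096 ]
-15 [-2.95  6.76] [ 0.5246 -0.0832]
-20 [-2.8   7.26] [ 0.5285 -0.0707]
arm top z 153 [ 0.62972523 -0.19464848  0.16866421]
```

```bash
python3 -m jog '[[1,-0.55,0.3,0,0,0,-1.2],[1,-1.01,0.62,0,0,0,-2.2],[1,-1.4,0.97,0,0,0,-3.2],[1,-1.75,1.35,0,0,0,-4.2],[1,-2.07,1.77,0,0,0,-5.2]]'; python3 -m jog '[[1,-0.28,0.44,0,0,0,-1],[1,-0.53,0.91,0,0,0,-2],[1,-0.73,1.39,0,0,0,-3],[1,-0.88,1.89,0,0,0,-4],[1,-0.88,1.89,0,0,0,-4]]'; python3 - <<'E'
from h import *
o=bot.get_obs(); print(o['q'])
for c in('side','top'):
    im,d=bot.camera(c); W=cloud(c,d).reshape(-1,3); w=W[(W[:,0]>.54)&(W[:,0]<.65)&(W[:,1]>-.25)&(W[:,1]<-.12)&(W[:,2]>.1)&(W[:,2]<.3)];print('arm top z',len(w),np.median(w,0))
    if c=='side': save('p7',im[150:330,200:360],4)
E
```

```text
time: 33.2
ee_pos: [0.5471, -0.2074, 0.1785]
tcp_rot: [-90.2, -0.1, 49.9]
wrist_force: [-0.7, 1.2, 11.7]
opening: 0.0247
time: 33.7
ee_pos: [0.5249, -0.1594, 0.1787]
tcp_rot: [-90.1, -0.2, 29.9]
wrist_force: [-2.4, -0.2, 12.4]
opening: 0.0243
[-1.69100277e+01  3.79514655e+00  2.99007320e+00  8.89896915e+01
  4.39316661e-02  4.31428739e+01]
arm top z 605 [ 0.5699445  -0.14312627  0.17341743]
arm top z 228 [ 0.60649795 -0.13353829  0.17131491]
```

View pics/p7.png

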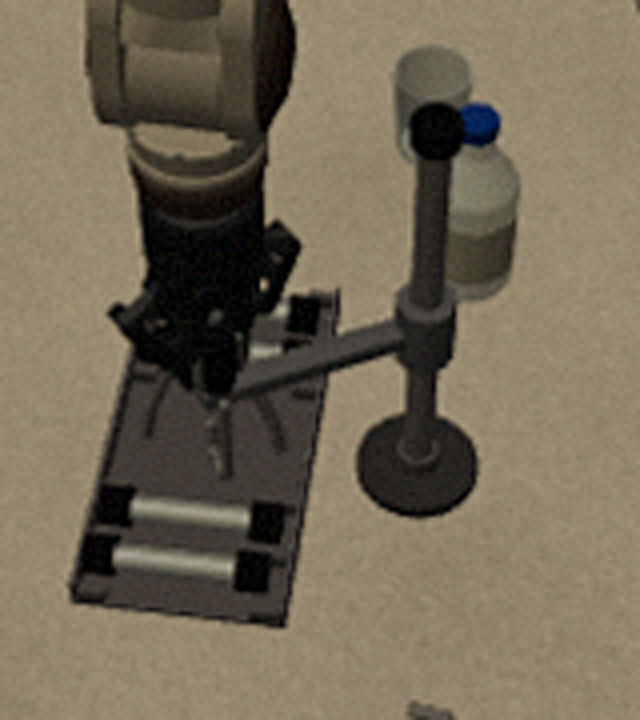

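The jib is held low and the hook stands on the bail's -y side, at about (220,445) in the crop. Swing it on under the bar.

```bash
python3 -m jog '[[1,-0.12,0.51,0,0,0,-1],[1,-0.19,1.03,0,0,0,-2],[1,-0.21,1.55,0,0,0,-3],[1,-0.19,2.07,0,0,0,-4],[1,-0.12,2.59,0,0,0,-4.8]]'; python3 -m jog '[[1,0.05,0.25,0,0,0,-0.5],[1,0.1,0.48,0,0,0,-0.9],[1,0.1,0.48,0,0,0,-0.9]]'; python3 - <<'E'
from h import *
o=bot.get_obs(); p=o['ee_pos']; print(p,o['wrist_force'],180+np.degrees(np.arctan2(p[1]+.122,p[0]-.6695)))
im,d=bot.camera('side'); r=carrier('side',d);print(r[:2]); save('p8',im[150:330,200:360],4)
im,d=bot.camera('top'); r=carrier('top',d);print(r[:2])
E
```

```text
time: 34.3
ee_pos: [0.5218, -0.0951, 0.1783]
tcp_rot: [-90.0, -0.2, 5.9]
wrist_force: [-4.0, -0.0, 12.0]
opening: 0.0244
time: 34.6
ee_pos: [0.5243, -0.0832, 0.1781]
tcp_rot: [-90.0, -0.1, 1.5]
wrist_force: [-5.0, 1.4, 12.4]
opening: 0.0244
[ 0.52431434 -0.08323377  0.1781445 ] [-4.98434053  1.38574369 12.39603324] 345.0501418495018
((0.5184022188186646, -0.0960235446691513), (0.2711034417152405, 0.15222807228565216))
((0.549315869808197, 0.008193686604499817), (0.11106045544147491, 0.16354410350322723))
```

View pics/p8.png

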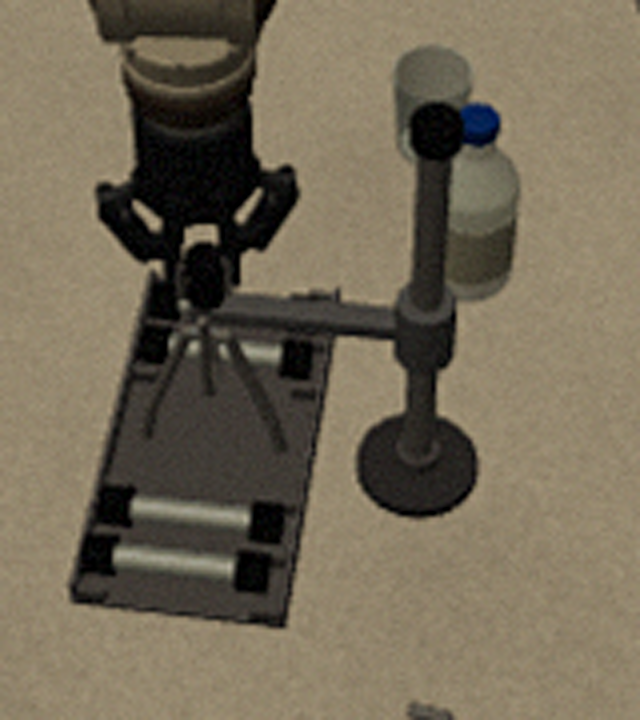

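The hook's stem passes in front of the bar between the legs, at (208,365). Let it rise slowly.

```bash
python3 -m jog '[[1,0,0,0.3,0,0,0],[1,0,0,0.6,0,0,0],[1,0,0,0.9,0,0,0],[1,0,0,1.2,0,0,0],[1,0,0,1.4,0,0,0]]'; python3 -m jog '[[1,0,0,0.15,0,0,0],[1,0,0,0.3,0,0,0],[1,0,0,0.45,0,0,0],[1,0,0,0.6,0,0,0],[1,0,0,0.75,0,0,0]]'; python3 - <<'E'
from h import *
o=bot.get_obs(); p=o['ee_pos']; print(p,o['wrist_force'])
im,d=bot.camera('side'); save('p9',im[150:330,200:360],4)
E
```

```text
time: 35.3
ee_pos: [0.5242, -0.0838, 0.2133]
tcp_rot: [-90.0, -0.1, 1.5]
wrist_force: [-3.6, 1.6, 8.4]
opening: 0.0248
time: 35.8
ee_pos: [0.5241, -0.0837, 0.2307]
tcp_rot: [-90.0, -0.0, 1.5]
wrist_force: [-2.3, 1.7, 3.3]
opening: 0.0238
[ 0.52407002 -0.0837143   0.23065991] [-2.32976049  1.72888128  3.25330453]
```

View pics/p9.png

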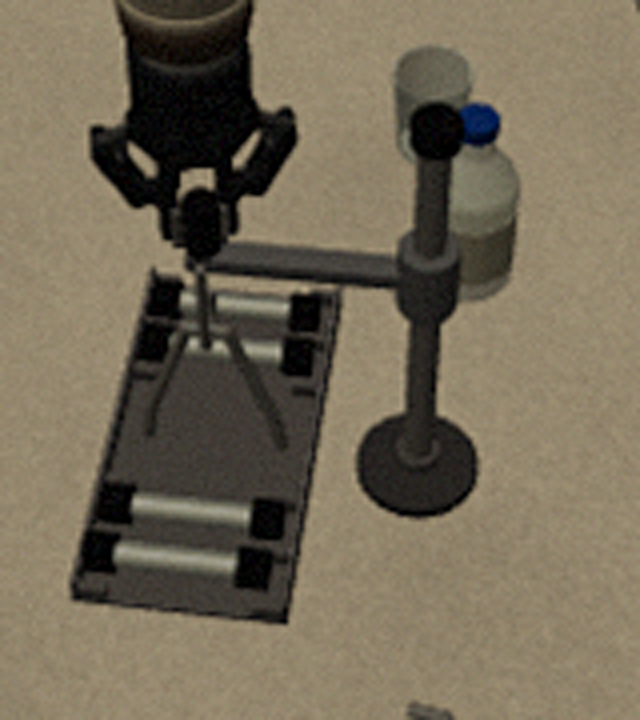

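The upward pull on the wrist fell to 3 N, so the hook has taken the carrier's weight. Raise the rest of the way.

```bash
python3 -m jog '[[1,0,0,0.2,0,0,0],[1,0,0,0.4,0,0,0],[1,0,0,0.6,0,0,0],[1,0,0,0.8,0,0,0],[1,0,0,1,0,0,0]]'; python3 -m jog '[[1,0,0,0.2,0,0,0],[1,0,0,0.4,0,0,0],[1,0,0,0.6,0,0,0],[1,0,0,0.8,0,0,0],[1,0,0,0.95,0,0,0]]';python3 -m jog '[[1,0,0,0.06,0,0,0],[1,0,0,0.06,0,0,0],[1,0,0,0.06,0,0,0],[1,0,0,0.06,0,0,0],[1,0,0,0.06,0,0,0]]'; python3 - <<'E'
from h import *
o=bot.get_obs(); p=o['ee_pos']; print(p,o['wrist_force'])
im,d=bot.camera('side'); save('p10',im[130:330,200:360],4)
E
```

```text
time: 36.35
ee_pos: [0.524, -0.0838, 0.2553]
tcp_rot: [-90.0, 0.0, 1.5]
wrist_force: [-2.3, -0.1, 1.3]
opening: 0.0243
time: 36.85
ee_pos: [0.524, -0.0838, 0.2792]
tcp_rot: [-90.0, -0.0, 1.5]
wrist_force: [-2.0, 1.1, 1.2]
opening: 0.0246
time: 37.35
ee_pos: [0.5241, -0.0837, 0.2801]
tcp_rot: [-90.0, -0.0, 1.5]
wrist_force: [-2.4, 0.3, 3.9]
opening: 0.0248
[ 0.52406884 -0.08372866  0.28010651] [-2.42746185  0.30744673  3.94121126]
```

View pics/p10.png

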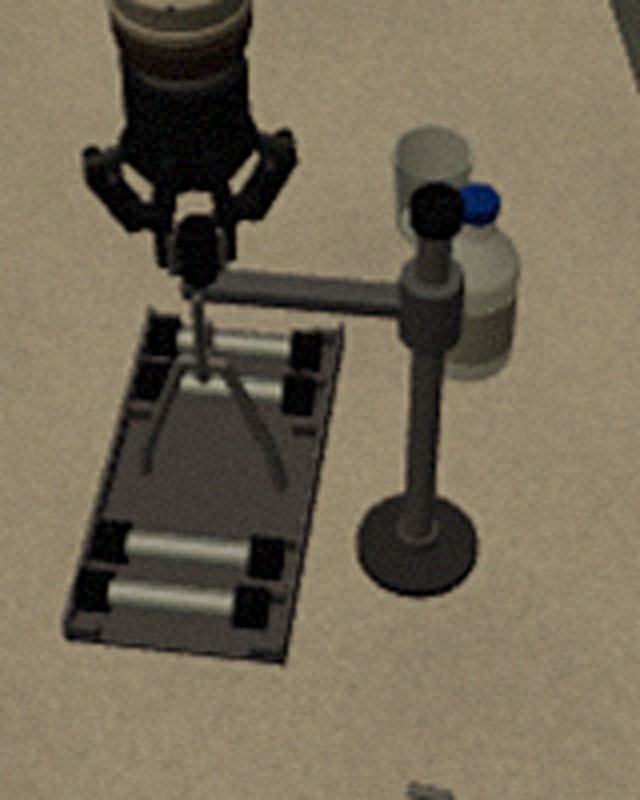

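The carrier hangs level with all four columns in place. Release the knob, back off upward and measure.

```bash
python3 -m jog '[[0.9,0,0,0,0,0,0],[0.6,0,0,0,0,0,0],[0.3,0,0,0,0,0,0],[0,0,0,0,0,0,0],[0,0,0,0,0,0,0]]'; python3 -m jog '[[0,0,0,0.5,0,0,0],[0,0,0,1.2,0,0,0],[0,0,0,2.2,0,0,0],[0,0,0,3.2,0,0,0],[0,-2,0,3.5,0,0,0]]'; python3 -m jog '[[1,-2,-2,0,0,0,0],[1,-2,-4,0,0,0,0],[1,-2,-6,0,0,0,0],[1,-2,-8,0,0,0,0],[1,-2,-9,0,0,0,0]]';  python3 - <<'E'
from h import *
for c in('side','top'):
    im,d=bot.camera(c); W=cloud(c,d).reshape(-1,3)
    w=W[(W[:,0]>.4)&(W[:,0]<.62)&(W[:,1]>-.24)&(W[:,1]<.07)&(W[:,2]>.05)&(W[:,2]<.1)]
    A=np.c_[w[:,:2],np.ones(len(w))]
    k=np.ones(len(w),bool)
    for _ in range(5):
        f=np.linalg.lstsq(A[k],w[k,2],rcond=None)[0]; k=np.abs(A@f-w[:,2])<.008
    print(c,'carrier floor plane',len(w),k.sum(),f, 'z at bail',f@[.523,-.083,1])
    w=W[(W[:,0]>.47)&(W[:,0]<.52)&(W[:,1]>-.44)&(W[:,1]<-.39)&(W[:,2]>.076)&(W[:,2]<.12)]
    g=im.max(2); print('button',np.median(w,0),w[:,2].max(), np.percentile(w[:,2],[50,80,95]))
r=bot.regions_of('top','start_top')+bot.regions_of('side','start_top'); print([(x['conf'],x['point']) for x in r])
print(bot.get_obs()['ee_pos'])
E
```

```text
time: 37.9
ee_pos: [0.5241, -0.0838, 0.2799]
tcp_rot: [-90.0, 0.0, 1.5]
wrist_force: [-0.3, -0.1, 0.3]
opening: 0.0758
time: 38.4
ee_pos: [0.4799, -0.0843, 0.3652]
tcp_rot: [-90.0, 0.2, 1.6]
wrist_force: [-0.0, -0.2, -0.2]
opening: 0.0855
time: 38.9
ee_pos: [0.4239, -0.3112, 0.3676]
tcp_rot: [-90.0, -0.0, 1.5]
wrist_force: [0.2, 0.4, -0.4]
opening: 0.0123
side carrier floor plane 4093 2245 [ 0.0037318  -0.00751336  0.06067173] z at bail 0.0632470683625401
button [ 0.49340295 -0.41676362  0.08506614] 0.0999166287297046 [0.08506614 0.09406411 0.09683453]
top carrier floor plane 4705 2769 [ 0.01591924 -0.02459758  0.05043593] z at bail 0.06080329003924
button [ 0.49782981 -0.40875462  0.08595731] 0.09959775326342087 [0.08595731 0.09280869 0.09695926]
[(0.62, [237.1, 400.2]), (0.69, [348.7, 250.4])]
[ 0.42441927 -0.30952631  0.36697445]
```

```bash
python3 - <<'E'
from h import *
for c in('side','top'):
    im,d=bot.camera(c); W=cloud(c,d)
    m=(im.max(2)<70)&(np.abs(W[...,0]-.494)<.035)&(np.abs(W[...,1]+.413)<.035)&(W[...,2]>.088)
    r,q=np.nonzero(m); z=np.median(W[...,2][m]); print(c,m.sum(),z,onplane(c,r.mean(),q.mean(),z), W[m].min(0),W[m].max(0))
E
python3 -m jog '[[1,1,-1,-0.5,0,0,0],[1,2,-3,-1,0,0,0],[1,2.8,-4.1,-2,0,0,0],[1,2.8,-4.1,-4,0,0,0],[1,2.8,-4.1,-6,0,0,0]]'; python3 -m jog '[[1,0,0,-1,0,0,0],[1,0,0,-2.2,0,0,0],[1,0,0,-2.2,0,0,0],[1,0,0,-2.2,0,0,0]]'
```

```text
side 122 0.09380059060202581 [ 0.49326261 -0.41244624  0.09380059] [ 0.47884656 -0.43260104  0.08802081] [ 0.51083507 -0.39713262  0.10099269]
top 68 0.09347847855702687 [ 0.49769319 -0.41316658  0.09347848] [ 0.48311263 -0.42676785  0.0880556 ] [ 0.50956527 -0.39497403  0.09927086]
time: 39.7
ee_pos: [0.4965, -0.4114, 0.215]
tcp_rot: [-90.0, -0.0, 1.6]
wrist_force: [0.7, -1.0, 0.2]
opening: 0.0001
time: 40.1
ee_pos: [0.495, -0.4102, 0.1638]
tcp_rot: [-90.0, -0.0, 1.6]
wrist_force: [0.2, 0.0, 1.4]
opening: 0.0001
```

```bash
python3 -m jog '[[1,0,-0.1,-1,0,0,0],[1,0,-0.1,-2,0,0,0],[1,0,-0.1,-2.5,0,0,0],[1,0,-0.1,-2.5,0,0,0],[1,0,-0.1,-2.5,0,0,0]]'; python3 -m jog '[[1,0,0,-0.15,0,0,0],[1,0,0,-0.3,0,0,0],[1,0,0,-0.4,0,0,0],[1,0,0,-0.4,0,0,0]]'; python3 -m jog '[[1,0,0,-0.1,0,0,0],[1,0,0,-0.1,0,0,0],[1,0,0,-0.1,0,0,0]]'
```

```text
time: 40.6
ee_pos: [0.4952, -0.414, 0.1021]
tcp_rot: [-90.1, -0.1, 1.6]
wrist_force: [-0.6, -0.3, 0.3]
opening: 0.0003
time: 41.0
ee_pos: [0.4949, -0.414, 0.0903]
tcp_rot: [-90.0, -0.0, 1.5]
wrist_force: [1.8, -1.3, 3.5]
opening: -0.0001
time: 41.3
ee_pos: [0.4949, -0.414, 0.088]
tcp_rot: [-90.0, -0.0, 1.5]
wrist_force: [2.5, -2.1, 4.1]
opening: -0.0003
```

```bash
python3 -m jog '[[1,0,0,-0.06,0,0,0],[1,0,0,-0.12,0,0,0],[1,0,0,-0.12,0,0,0]]';python3 -m jog '[[1,0,0,-0.06,0,0,0],[1,0,0,-0.1,0,0,0],[1,0,0,-0.1,0,0,0]]'
```

```text
time: 41.6
ee_pos: [0.4949, -0.414, 0.086]
tcp_rot: [-90.1, -0.1, 1.5]
wrist_force: [0.2, 0.2, 11.5]
opening: 0.0
time: 41.9
ee_pos: [0.495, -0.4141, 0.0857]
tcp_rot: [-90.1, -0.2, 1.5]
wrist_force: [-3.8, 3.3, 24.9]
opening: 0.0001
```

The button has bottomed: force rose to 25 N with no further travel. Lift off, move clear and verify.

```bash
python3 -m jog '[[1,0,0,0.5,0,0,0],[1,0,0,1.5,0,0,0],[1,0,0,3,0,0,0],[1,-1,0,5,0,0,0],[1,-2,0,6.5,0,0,0]]'; python3 -m jog '[[1,-1.5,0,1,0,0,0],[1,-1.5,0,1,0,0,0],[1,-1.5,0,1,0,0,0],[1,-1.5,0,1,0,0,0],[1,-1.5,0,1,0,0,0]]'; python3 - <<'E'
from h import *
im,d=bot.camera('side'); save('p11',im,1.4)
for i in range(2):
    im,d=bot.camera('top'); W=cloud('top',d).reshape(-1,3)
    w=W[(W[:,0]>.4)&(W[:,0]<.62)&(W[:,1]>-.24)&(W[:,1]<.07)&(W[:,2]>.05)&(W[:,2]<.1)]; A=np.c_[w[:,:2],np.ones(len(w))]; k=np.ones(len(w),bool)
    for _ in range(5):
        f=np.linalg.lstsq(A[k],w[k,2],rcond=None)[0]; k=np.abs(A@f-w[:,2])<.008
    print(f,f@[.523,-.083,1],w[:,:2].mean(0))
for n in('solvent','beaker','spanner'):
    r=bot.regions_of('top',n)[0]; print(n,r['conf'],r['point'])
print(bot.get_obs()['wrist_force'],bot.get_obs()['ee_pos'])
E
```

```text
time: 42.4
ee_pos: [0.4445, -0.413, 0.2441]
tcp_rot: [-89.9, 0.1, 1.6]
wrist_force: [0.3, -1.0, 0.8]
opening: 0.0004
time: 42.9
ee_pos: [0.408, -0.4134, 0.267]
tcp_rot: [-89.9, 0.1, 1.6]
wrist_force: [-0.3, 0.1, -0.2]
opening: -0.0002
[ 0.01570286 -0.02441347  0.05057565] 0.06081456560748066 [ 0.52064453 -0.08776738]
[ 0.01987233 -0.02657814  0.04812695] 0.06072615878798903 [ 0.52070555 -0.08772623]
solvent 0.72 [157.5, 242.6]
beaker 0.73 [162.8, 194.1]
spanner 0.82 [181.9, 374.1]
[ 0.07240795  0.01531045 -0.03630584] [ 0.4078135  -0.41364565  0.26838461]
```

View pics/p11.png

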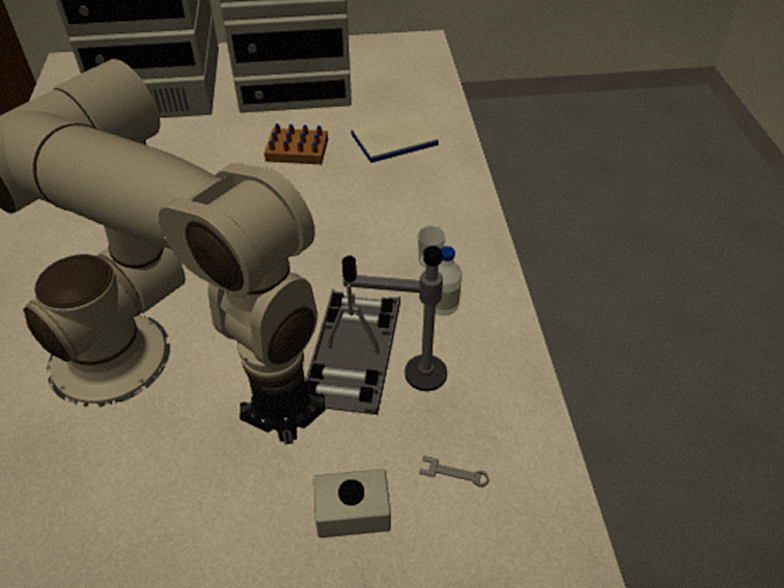

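The carrier hangs still and level with four columns ((345,375) on the -y side, (365,310) on the +y side). The bystanders are unmoved and the robot is clear, so I'm handing in.

```bash
python3 -c "
from workcell import bot
print(bot.job_done())"
```

```text
the job is handed in; nothing more can be done
None
```

The job is handed in at about 43 s of robot time. All four glass columns are in the carrier, it hangs from the hook, and the blower button was pressed. The hand-in reports no verdict.

- **Loading:** I moved the empty carrier about 40 mm and turned it 9° so the bail meets the hook's circle. Then I laid two columns on each side of the bail with a 25 N grip.
- **Hanging:** I pulled the jib hook down about 105 mm, swung it under the bail and let it rise slowly with the load.
- **Button:** I pressed until the force rose to 25 N with no further travel, then backed off. I inferred full travel from that force and did not read the joint itself.

Last checks:
- **Carrier:** The tray floor fits a plane about 61 mm above the bench at the bail. That puts the underside about 56 mm up, against the 35 mm needed. The plane tilts about 0.03 rad, and two successive readings showed no motion.
- **Columns and bystanders:** All four columns show in their cradles. The bottle, beaker and spanner show at their starting places, within a few pixels.
- **Robot:** It is clear of everything, with wrist force near zero.

The two cameras disagreed by about 3–4 mm, within tolerance. I saw no knocked column or grip slackening.

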